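Crack the stuck inner lid of a desiccator drawer and hold it ajar

TASK

Samples have cooled in the bench desiccator and its clear inner lid is stuck on the seal. Pull the drying drawer out to its stop, then lift the inner lid by its bow handle until the sticky seal lets go, and hold it only slightly open, the front edge about 30 mm above where it lay, so that air seeps in without blowing the samples about: when the seal gives way, do not let the edge jump up to twice that. Finish while still holding the lid there (do not put it down or let go), the drawer still fully out and the things on and around the desiccator left where they are.

Things in the scene. Friction and masses are not known exactly. Their poses are not given: they have to be found in the camera images.
- desiccator: white painted steel box on the bench, fixed; 170 mm deep (x), 210 mm wide (y), roof 137 mm above the bench. Origin: centre of its footprint, on the bench. x axis points to its back, y to its left seen from the front, z up; the drawer in its front slides out along its -x. Place and yaw vary.
- drawer (a joint): how far the drying drawer is out, m: 0 shut, 0.130 at its stop; starts 0 to 0.006. Friction about 4 N. Its front panel (17 mm thick, top edge 132 mm above the bench) covers the box's whole front; the tub with the clear lid lies behind it.
- drawer_handle (a point): middle of the round bar (10 mm thick, 60 mm clear length along the desiccator's y) of the steel handle on the drawer's front, 101 mm above the bench, 40 mm in front of the panel; 142 mm ahead of the desiccator's origin when shut, moving with the drawer.
- inner_lid (a joint): angle of the clear inner lid, rad: 0 closed, grows as its front edge rises (0.25 = 30 mm up). Hinged along y at the rear of the drawer's tub. A rubber lip holds it shut: 10 to 20 N upward at the handle starts it, the pull falls off over the first 0.1 rad, then only its weight (about 3 N at the handle) is left; let go, it sinks back onto the lip, to 0.1 rad or less.
- lid_handle: steel bow handle on the inner lid. Origin: middle of its round bar, 10 mm thick, 46 mm clear length along y, 117 mm above the bench when closed, 32 mm above the lid, 54 mm behind the panel's back face. Under the box's roof while the drawer is in (25 mm ahead of the desiccator's origin when shut); free from above when the drawer is out. Turns with the lid; axes as the desiccator's when closed.
- lid_hinge (a point): point on the lid's hinge axis, midway along it; 79 mm behind and 34 mm below the lid handle's bar when closed; moves with the drawer.
- lid_edge (a point): middle of the lid's front edge, 123 mm from the hinge axis, 82 mm above the bench when closed.
- bench_timer: white bench timer 62x66x17 mm lying on the rear right of the desiccator's roof; not to be disturbed
- slip_box: little box of cover slips, 30x30x16 mm, lying on the rear left of the desiccator's roof; not to be disturbed
- lugol_bottle: amber bottle, 60 mm across, 98 mm tall, standing to the left of the desiccator; not to be disturbed
- oil_bottle: small dropper bottle, 29 mm across, 78 mm tall, standing behind the microscope; not to be disturbed
- forceps: thumb forceps, 122 mm long, lying to the left of the microscope; not to be disturbed

How it is judged:
By the outcome, as a careful person would: the job done as asked, in the order asked, and still so for the second after the job is handed in, while the arm keeps its last pose, push and grip.
It also fails if it takes over 42 s, if anything falls off the work surface, if the arm or the gripper's body presses on something with over 40 N, if the wrist force passes 120 N, or if a joint passes its speed limit or range.

ROBOT

A 6-joint arm with a two-finger parallel gripper is mounted at the origin on a cart in front of the work surface, level with it; the furniture and walls round the work are solid. World frame = base frame: x ahead of the robot, y to its left, z up, the work surface at z = 0. Lengths are in m, angles in rad, forces in N, time in s.
With the tool pointing down it reaches from about 0.25 to 0.725 m from the base axis. Payload 4 kg.
Tool frame: the origin (TCP) lies on the centre line of the jaws, within the pads' length; the fingertips stand 14 mm ahead of it and the grasp point (between the pads) lies 5 mm behind it; z points along the fingers, x is the direction in which the jaws open and shut, and the axes are right-handed (so a half turn about z gives the same grasp; the last joint's range is limited). The gripper opens to 85 mm and grips with 20 to 120 N. Pads are 22 mm wide; open, the fingers measure 114 mm over their backs; the gripper's body (76 mm by 85 mm) begins 54 mm behind the grasp point. The pads swing forward as they close: fully open they stand 13 mm farther back than shut.
Start: joints at [1.311, 0.241, 0.005, 1.335, 0, 1.571], TCP at [0.128, 0.483, 0.245] pointing down, gripper open.
Joint ranges: [-2.72, 2.72], [-1.05, 1.87], [-1.09, 1.28], [-1.99, 2.15], [-1.42, 1.44], [-3.14, 3.14]. Speed limits (rad/s): [2.79, 2.79, 3.14, 3.14, 3.14, 3.14].

INTERFACE

Orientations are given as a unit quaternion [x, y, z, w].
In Python, from workcell import bot gives the robot as it stands.
- The arm moves only by the tool play_rows, never from a script. Its argument "motion" is a list of rows, each an object with "fingers": the closure, from -1 (fully open) to 1 (shut), so that 0 is half open; "translation": the shift along the tool's x, y, z in cm, a list of three; "roll": the turn about the tool's z in degrees. A call has 1 to 20 rows; each row is the pose to reach, as a shift and turn from the pose commanded when the call began, along the tool's axes at that moment; what a row does not reach only later rows make up. A row lasts 1/12 s, in which the tool goes at most 41.7 mm and 7.16 degrees, less where a joint would pass 70% of its speed; a pose out of reach is approached as far as the arm can. A call with a gripper value outside its range is refused whole. The fingers move at their own pace and stop on an object; the grip force is fixed at half the most. Time passes only in rows, so rows that repeat a pose let the fingers close. It gives the time, the measured TCP pose, the force and the opening at its end, in the units of the state.
- bot.get_obs(): the state, without advancing time (a new reading comes with each control period).
- bot.camera(name): name is "scene" or "side" or "wrist"; returns a dict with "pixels" (420x560x3 uint8, red, green, blue), "intrinsics" (3x3 intrinsics, pixels), "world_to_cam" (4x4, takes a point from world to camera coordinates). Camera axes: x right, y down, z forward; pixel columns grow to the right and rows downward; lengths in m; the calibration is good to about 2 mm. The wrist camera is an equidistant fisheye: a pixel r from the principal point sees the ray r / f radians off the axis. A picture is of the moment at which its call begins. There is no depth.
- bot.job_done(): hands the job in, once; it reports no verdict.
The state is a dict: "clock": time; "joint_pos": joint angles; "joint_vel": joint speeds; "tau": joint torques, N m; "eef_pos": TCP position; "tool_rot": TCP orientation; "ft_force": force on the tool from outside, world axes, zero at the start; "ft_torque": the same for the moment, N m; "grip_width": finger opening in m.
Only numpy, scipy, OpenCV 4.12 (cv2) and the standard library are available. Lean on these libraries where they do the work, as an engineer would, in place of code of your own. Each camera call takes 0.05 s, during which the arm holds its last target. There are 200 camera calls.

## Working session

There is one attempt and no reset: what is moved stays moved. The work goes in short steps, Python scripts to look and compute and a tool call to move; the robot and the scene stay as the last step left them, time stands still between calls to the robot, and variables do not carry over. Pictures are saved under pics/ and viewed, about 8 in all and at most 12, crops included, and the job is handed in when it is done.

Besides the shell and the picture viewer there is one more tool, called in YAML: its name, and indented under it one key for each argument. play_rows: Moves the arm, as the interface text tells. Its arguments: {"type":"object","properties":{"motion":{"type":"array","items":{"type":"object","properties":{"fingers":{"type":"number"},"translation":{"type":"array","items":{"type":"number"}},"roll":{"type":"number"}}}}},"required":["motion"]}

```bash
mkdir -p pics; ls; cat > h.py <<'E'
import numpy as np,cv2
from workcell import bot
def grab(n,f):
    c=bot.camera(n); cv2.imwrite(f'pics/{f}.png',c['pixels'][:,:,::-1]); np.savez(f'pics/{f}.npz',K=c['intrinsics'],T=c['world_to_cam']); return c
def load(f):
    d=np.load(f'pics/{f}.npz'); return d['K'],d['T']
def ray(f,u,v,fish=False):
    K,T=load(f); x=(u-K[0,2])/K[0,0]; y=(v-K[1,2])/K[1,1]
    if fish:
        r=np.hypot(x,y); d=np.array([x/r*np.sin(r),y/r*np.sin(r),np.cos(r)])
    else: d=np.array([x,y,1.])
    R=T[:3,:3]; return -R.T@T[:3,3], R.T@d/np.linalg.norm(d)
def plane(f,u,v,z,fish=False):
    o,d=ray(f,u,v,fish); return o+d*(z-o[2])/d[2]
def tri(r1,r2):
    A=0;b=0
    for o,d in (r1,r2):
        P=np.eye(3)-np.outer(d,d); A=A+P; b=b+P@o
    return np.linalg.solve(A,b)
def proj(f,p):
    K,T=load(f); q=T[:3,:3]@np.array(p)+T[:3,3]; return (K@q)[:2]/q[2]
E
python3 - <<'E'
from h import *
for n in('scene','side'):
    grab(n,n+'0'); print(n,ray(n+'0',280,210))
a=[cv2.imread(f'pics/{n}0.png') for n in('scene','side')]
print(bot.get_obs())
E
```

```text
pics
scene (array([0.76702366, 0.1943754 , 0.84080639]), array([-0.22604069, -0.46397676, -0.85652272]))
side (array([-0.12921145,  0.05195376,  0.8419267 ]), array([ 0.68845673, -0.21630766, -0.69227042]))
{'clock': 0.1, 'joint_pos': array([ 1.31104082e+00,  2.41351672e-01,  3.83993022e-03,  1.33516775e+00,
       -1.69900670e-05,  1.57077209e+00]), 'joint_vel': array([ 0.00025941,  0.00029226,  0.0030971 , -0.00199013,  0.00197291,
       -0.0016425 ]), 'tau': array([-1.57946619e-03, -3.73138726e+01,  2.53009790e+01,  1.08971709e-02,
       -7.58587134e-05, -5.61912202e-06]), 'eef_pos': array([0.12828928, 0.48270735, 0.24448766]), 'tool_rot': array([ 7.92723063e-01,  6.09581216e-01, -7.41249706e-04,  5.80687143e-04]), 'ft_force': array([-1.90628688, -0.10463903, -0.20281486]), 'ft_torque': array([-0.01180521, -0.01210531, -0.01180247]), 'grip_width': 0.08518010663376555}
```

View pics/scene0.png

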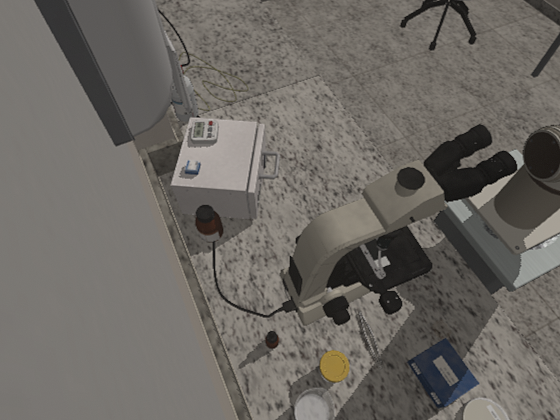

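View pics/side0.png

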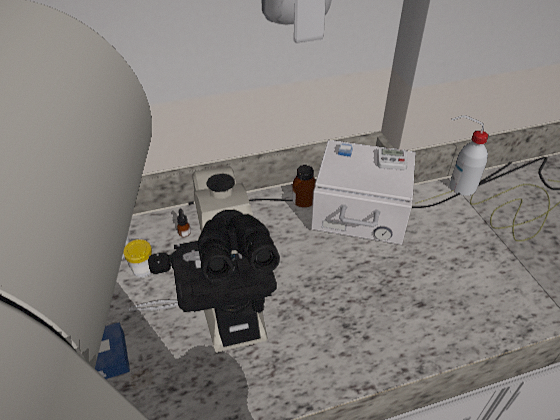

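Scene view: the desiccator roof spans about (173–265, 118–190) and the drawer handle is at (270,165). Side view: roof (315–415, 142–190), handle around (350,215). I'll zoom in on both.

```bash
python3 - <<'E'
import cv2,numpy as np
a=cv2.resize(cv2.imread('pics/scene0.png')[105:235,160:290],(520,520),interpolation=cv2.INTER_CUBIC)[:,:400*520//520]
a=cv2.resize(cv2.imread('pics/scene0.png')[105:225,165:290],None,fx=3.2,fy=3.2,interpolation=cv2.INTER_CUBIC)
b=cv2.resize(cv2.imread('pics/side0.png')[130:250,300:425],None,fx=3.2,fy=3.2,interpolation=cv2.INTER_CUBIC)
cv2.imwrite('pics/c0.png',np.hstack([a,b]))
E
```

```text
(no output)
```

View pics/c0.png

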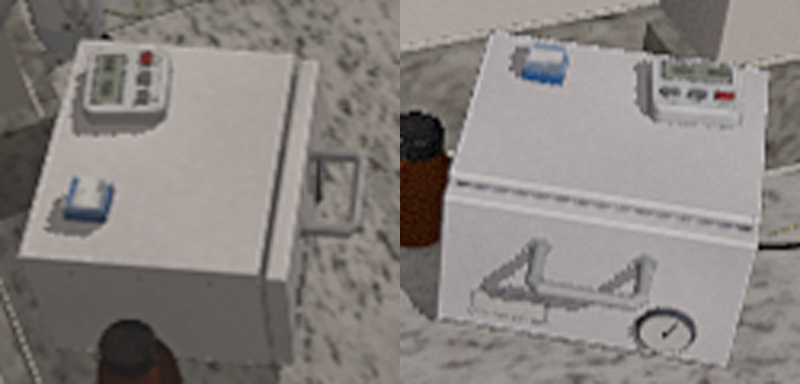

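Crop: the bar runs (358,157)–(347,232) in the scene half and (538,290)–(640,298) in the side half. The roof corners are clear in both.

```bash
python3 - <<'E'
from h import *
S=lambda x,y:(165+(x+.5)/3.2-.5,105+(y+.5)/3.2-.5)
D=lambda x,y:(300+(x-400+.5)/3.2-.5,130+(y+.5)/3.2-.5)
sc={}
for n,x,y in[('BR',80,40),('FR',293,52),('FL',262,275),('BL',20,257)]: sc[n]=plane('scene0',*S(x,y),.137); print('scene',n,sc[n].round(4))
for n,x,y in[('BL',490,33),('BR',768,70),('FR',755,218),('FL',455,178)]: print('side',n,plane('side0',*D(x,y),.137).round(4))
h=tri(ray('scene0',*S(352,195)),ray('side0',*D(590,294))); print('bar',h, plane('scene0',*S(352,195),.101),plane('side0',*D(590,294),.101))
for a,b in[((358,157),(347,232))]:
  p,q=[plane('scene0',*S(*k),.101) for k in(a,b)]; print(p,q,q-p)
c=np.mean(list(sc.values()),0); print('c',c)
for a,b in('BR','FR'),('BL','FL'),('FR','FL'),('BR','BL'):
  d=sc[b]-sc[a]; print(a,b,np.linalg.norm(d),np.degrees(np.arctan2(d[1],d[0])))
E
```

```text
scene BR [ 0.6684 -0.5297  0.137 ]
scene FR [ 0.5227 -0.4464  0.137 ]
scene FL [ 0.6265 -0.264   0.137 ]
scene BL [ 0.773  -0.3505  0.137 ]
side BL [ 0.7709 -0.3515  0.137 ]
side BR [ 0.6677 -0.5304  0.137 ]
side FR [ 0.5255 -0.4438  0.137 ]
side FL [ 0.6222 -0.2679  0.137 ]
bar [ 0.52764008 -0.32982699  0.09657705] [ 0.52911058 -0.32539369  0.101     ] [ 0.52440398 -0.32876821  0.101     ]
[ 0.50921394 -0.35676971  0.101     ] [ 0.54717041 -0.29575317  0.101     ] [ 3.79564671e-02  6.10165395e-02 -1.11022302e-16]
c [ 0.64763713 -0.3976624   0.137     ]
BR FR 0.16783938431394493 150.23888418550294
BL FL 0.17011880463333112 149.4350817918179
FR FL 0.2098735445470937 60.344606425562546
BR BL 0.20749514468740118 59.721015787262964
```

```bash
python3 - <<'E'
from h import *
for n,a,b in[('eyeL?',(505,163),(217,263)),('eyeR',(476,137),(265,257)),('eyeswap',(505,163),(265,257)),('knob top',(410,178),(220,183)),('armback',(300,255),(200,190))]:
  p=tri(ray('scene0',*a),ray('side0',*b)); print(n,p.round(3),(proj('scene0',p)-a).round(),(proj('side0',p)-b).round())
from scipy.spatial.transform import Rotation as R
print(R.from_quat(bot.get_obs()['tool_rot']).as_matrix().round(3))
p=tri(ray('scene0',270,335),ray('side0',182,214));print(p)
for q in[(395,300),(430,265),(375,240),(290,300)]: print(plane('scene0',*q,.1).round(3))
E
```

```text
eyeL? [0.28  0.008 0.361] [-1. -1.] [-1.  1.]
eyeR [ 0.279 -0.056  0.353] [0. 0.] [ 0. -0.]
eyeswap [ 0.268 -0.025  0.354] [-11. -15.] [-21.  11.]
knob top [ 0.433 -0.031  0.359] [0. 0.] [ 0. -0.]
armback [ 0.607 -0.03   0.209] [5. 7.] [ 7. -4.]
[[ 0.257  0.966 -0.   ]
 [ 0.966 -0.257 -0.002]
 [-0.002  0.    -1.   ]]
[0.7046515  0.02371574 0.05681903]
[0.456 0.079 0.1  ]
[0.347 0.048 0.1  ]
[ 0.419 -0.05   0.1  ]
[ 0.644 -0.01   0.1  ]
```

play_rows:
  motion:
    - {"fingers": -1, "translation": [0, 0, -4], "roll": 0}
    - {"fingers": -1, "translation": [0, 0, -8], "roll": 0}
    - {"fingers": -1, "translation": [0, 0, -12], "roll": 0}
    - {"fingers": -1, "translation": [0, 0, -16], "roll": 0}
    - {"fingers": -1, "translation": [0, 0, -20], "roll": 0}
    - {"fingers": -1, "translation": [0, 0, -22], "roll": 0}
    - {"fingers": -1, "translation": [0, 0, -22], "roll": 0}

```text
clock: 0.68
eef_pos: [0.1286, 0.484, 0.4703]
tool_rot: [0.793, 0.61, 0.004, -0.003]
ft_force: [-0.9, -0.2, -0.3]
grip_width: 0.0854
```

play_rows:
  motion:
    - {"translation": [-2.65, 2.3, 0], "roll": 5.25, "fingers": -1}
    - {"translation": [-5.3, 4.6, 0], "roll": 10.5, "fingers": -1}
    - {"translation": [-7.95, 6.9, 0], "roll": 15.75, "fingers": -1}
    - {"translation": [-10.6, 9.2, 0], "roll": 21, "fingers": -1}
    - {"translation": [-13.25, 11.5, 0], "roll": 26.25, "fingers": -1}
    - {"translation": [-15.9, 13.8, 0], "roll": 31.5, "fingers": -1}
    - {"translation": [-18.55, 16.1, 0], "roll": 36.75, "fingers": -1}
    - {"translation": [-21.2, 18.4, 0], "roll": 42, "fingers": -1}
    - {"translation": [-23.85, 20.7, 0], "roll": 47.25, "fingers": -1}
    - {"translation": [-26.5, 23, 0], "roll": 52.5, "fingers": -1}
    - {"translation": [-29.15, 25.3, 0], "roll": 57.75, "fingers": -1}
    - {"translation": [-31.8, 27.6, 0], "roll": 63, "fingers": -1}
    - {"translation": [-34.45, 29.9, 0], "roll": 68.25, "fingers": -1}
    - {"translation": [-37.1, 32.2, 0], "roll": 73.5, "fingers": -1}
    - {"translation": [-39.75, 34.5, 0], "roll": 78.75, "fingers": -1}
    - {"translation": [-42.4, 36.8, 0], "roll": 84, "fingers": -1}
    - {"translation": [-45.05, 39.1, 0], "roll": 89.25, "fingers": -1}
    - {"translation": [-47.7, 41.4, 0], "roll": 94.5, "fingers": -1}
    - {"translation": [-50.35, 43.7, 0], "roll": 99.75, "fingers": -1}
    - {"translation": [-53, 46, 0], "roll": 105, "fingers": -1}

```text
clock: 2.35
eef_pos: [0.437, -0.1489, 0.4642]
tool_rot: [0.966, -0.26, -0.001, -0.0]
ft_force: [0.8, 0.4, -0.1]
grip_width: 0.0853
```

play_rows:
  motion:
    - {"translation": [3.3, 2.2, 3], "roll": 0, "fingers": 0.3}
    - {"translation": [6.6, 4.4, 6], "roll": 0, "fingers": 0.3}
    - {"translation": [9.9, 6.6, 9], "roll": 0, "fingers": 0.3}
    - {"translation": [13.2, 8.8, 12], "roll": 0, "fingers": 0.3}
    - {"translation": [16.5, 11, 15], "roll": 0, "fingers": 0.3}
    - {"translation": [16.5, 11, 18.5], "roll": 0, "fingers": 0.3}
    - {"translation": [16.5, 11, 22], "roll": 0, "fingers": 0.3}
    - {"translation": [16.5, 11, 22], "roll": 0, "fingers": 0.3}

```text
clock: 3.02
eef_pos: [0.5226, -0.3249, 0.2367]
tool_rot: [0.966, -0.259, -0.006, -0.002]
ft_force: [-1.3, -0.3, -1.6]
grip_width: 0.0298
```

```bash
python3 - <<'E'
from h import *
grab('wrist','w1'); o=bot.get_obs(); print(o['eef_pos'],o['tool_rot'],o['grip_width'])
K,T=load('w1')
print(K,T)
E
```

```text
[ 0.52171474 -0.32414753  0.23476542] [ 0.96593502 -0.25866383 -0.00760727 -0.00216709] 0.029569496219796654
[[325.1922621    0.         278.00797398]
 [  0.         325.1922621  208.95402912]
 [  0.           0.           1.        ]] [[ 0.865596   -0.50061913 -0.01113754 -0.61279394]
 [-0.47791813 -0.83257467  0.28002442 -0.05544637]
 [-0.14945841 -0.23706518 -0.95992827  0.37046117]
 [ 0.          0.          0.          1.        ]]
```

View pics/w1.png

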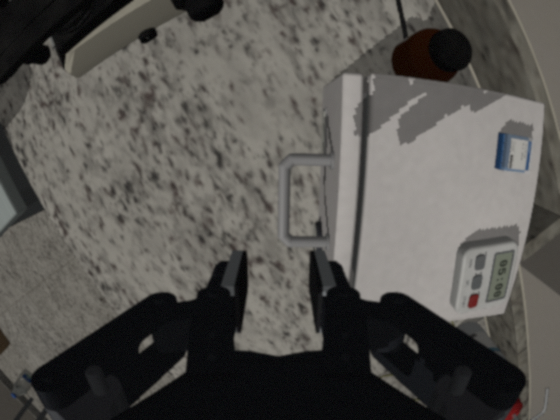

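Wrist view: the bar runs from (284,163) to (287,240), with its middle near (285,201). The fingers are visible below it at (235–320, 290).

```bash
python3 - <<'E'
from h import *
from scipy.spatial.transform import Rotation as R
im=cv2.imread('pics/w1.png').astype(int)
for v in(180,200,220): print(im[v,274:300].sum(1)//3)
o=bot.get_obs(); M=R.from_quat(o['tool_rot']).as_matrix()
print(M.round(4))
for q in[(284,163),(285.5,201),(287,240)]:
  p=plane('w1',*q,.101,True); print(p.round(4),'tool cm',(M.T@(p-o['eef_pos'])*100).round(2))
E
```

```text
[108 112 114 111 108 110 117 121 122 117 113 104  95  84  75  77  97 110
 106  94  85  81  80  80  78  72]
[118 121 121 118 111 115 119 124 123 119 109 100  91  80  76  88 110 125
 128 126 121 115 113 114 113 113]
[126 119 111 106 106 114 122 125 124 116 107  98  87  77  77  97 115 122
 123 117 111 104 104 105 108 109]
[[ 8.661e-01 -4.997e-01 -1.360e-02]
 [-4.997e-01 -8.662e-01  8.100e-03]
 [-1.580e-02 -3.000e-04 -9.999e-01]]
[ 0.5421 -0.2988  0.101 ] tool cm [ 0.71 -3.21 13.37]
[ 0.5272 -0.3273  0.101 ] tool cm [ 0.84 -0.   13.36]
[ 0.511  -0.3584  0.101 ] tool cm [ 1.    3.51 13.36]
```

play_rows:
  motion:
    - {"translation": [0.7, 0, 1.5], "roll": 0, "fingers": 0.3}
    - {"translation": [0.7, 0, 4], "roll": 0, "fingers": 0.3}
    - {"translation": [0.7, 0, 6.5], "roll": 0, "fingers": 0.3}
    - {"translation": [0.7, 0, 9], "roll": 0, "fingers": 0.3}
    - {"translation": [0.7, 0, 11.5], "roll": 0, "fingers": 0.3}
    - {"translation": [0.7, 0, 13], "roll": 0, "fingers": 0.3}
    - {"translation": [0.7, 0, 13.8], "roll": 0, "fingers": 0.3}
    - {"translation": [0.7, 0, 13.8], "roll": 0, "fingers": 0.3}
    - {"translation": [0.7, 0, 13.8], "roll": 0, "fingers": 0.3}

```text
clock: 3.82
eef_pos: [0.5315, -0.3282, 0.1081]
tool_rot: [0.966, -0.258, 0.0, 0.0]
ft_force: [0.8, 0.6, 0.6]
grip_width: 0.0298
```

```bash
python3 - <<'E'
from h import *
grab('wrist','w2');o=bot.get_obs(); print(o)
im=cv2.imread('pics/w2.png'); cv2.imwrite('pics/w2c.png',cv2.resize(im[100:340,150:470],None,fx=1.8,fy=1.8))
E
```

```text
{'clock': 3.8667, 'joint_pos': array([-5.53376361e-01,  5.68655710e-01,  1.36404253e-01,  1.13643534e+00,
        2.23489579e-05,  1.53890504e+00]), 'joint_vel': array([-0.00283667, -0.01027351,  0.01170541, -0.00292399,  0.00224785,
       -0.0022707 ]), 'tau': array([ 1.43060595e-02, -4.97544265e+01,  2.30867815e+01,  2.36458500e-02,
        9.73559800e-04,  2.07711514e-04]), 'eef_pos': array([ 0.53191156, -0.32858629,  0.10876848]), 'tool_rot': array([ 9.66198285e-01, -2.57797909e-01,  1.01314875e-03,  2.93574293e-04]), 'ft_force': array([ 0.81176823, -0.95907314,  0.20531536]), 'ft_torque': array([0.02202133, 0.01758342, 0.03897837]), 'grip_width': 0.030008675535717143}
```

View pics/w2c.png

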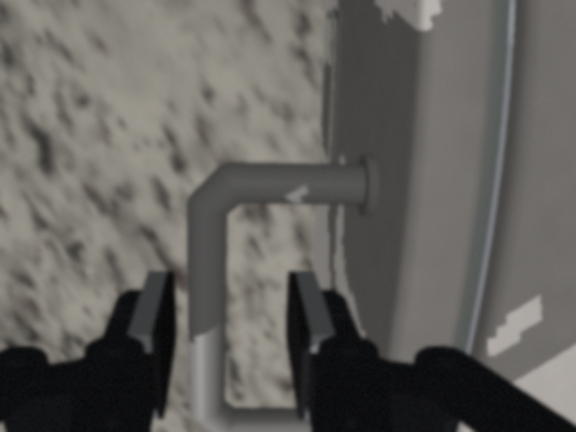

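The crop shows the bar (x≈208) between the fingers (175 and 290), 6 mm left of centre. I'll shift, go lower, then close.

play_rows:
  motion:
    - {"translation": [-0.6, 0.1, 0], "roll": 0, "fingers": 0.3}
    - {"translation": [-0.6, 0.1, 0.7], "roll": 0, "fingers": 0.3}
    - {"translation": [-0.6, 0.1, 1.2], "roll": 0, "fingers": 0.3}
    - {"translation": [-0.6, 0.1, 1.2], "roll": 0, "fingers": 0.3}
    - {"translation": [-0.6, 0.1, 1.2], "roll": 0, "fingers": 0.6}
    - {"translation": [-0.6, 0.1, 1.2], "roll": 0, "fingers": 1}
    - {"translation": [-0.6, 0.1, 1.2], "roll": 0, "fingers": 1}
    - {"translation": [-0.6, 0.1, 1.2], "roll": 0, "fingers": 1}
    - {"translation": [-0.6, 0.1, 1.2], "roll": 0, "fingers": 1}

```text
clock: 4.62
eef_pos: [0.5274, -0.3274, 0.0985]
tool_rot: [0.966, -0.258, 0.003, 0.001]
ft_force: [0.5, -0.9, 10.7]
grip_width: 0.0079
```

play_rows:
  motion:
    - {"translation": [-0.4, 0, 0], "roll": 0, "fingers": 1}
    - {"translation": [-1.2, 0, 0], "roll": 0, "fingers": 1}
    - {"translation": [-2.2, 0, 0], "roll": 0, "fingers": 1}
    - {"translation": [-3.2, 0, 0], "roll": 0, "fingers": 1}
    - {"translation": [-4.2, 0, 0], "roll": 0, "fingers": 1}
    - {"translation": [-5.2, 0, 0], "roll": 0, "fingers": 1}
    - {"translation": [-6.2, 0, 0], "roll": 0, "fingers": 1}
    - {"translation": [-7.2, 0, 0], "roll": 0, "fingers": 1}
    - {"translation": [-8.2, 0, 0], "roll": 0, "fingers": 1}
    - {"translation": [-9.2, 0, 0], "roll": 0, "fingers": 1}
    - {"translation": [-10.2, 0, 0], "roll": 0, "fingers": 1}
    - {"translation": [-11, 0, 0], "roll": 0, "fingers": 1}
    - {"translation": [-11.6, 0, 0], "roll": 0, "fingers": 1}
    - {"translation": [-12, 0, 0], "roll": 0, "fingers": 1}
    - {"translation": [-12, 0, 0], "roll": 0, "fingers": 1}

```text
clock: 5.87
eef_pos: [0.4248, -0.2665, 0.0984]
tool_rot: [0.966, -0.258, 0.005, -0.0]
ft_force: [2.5, 4.1, 12.5]
grip_width: 0.0076
```

play_rows:
  motion:
    - {"translation": [-0.3, 0, 0], "roll": 0, "fingers": 1}
    - {"translation": [-0.6, 0, 0], "roll": 0, "fingers": 1}
    - {"translation": [-0.8, 0, 0], "roll": 0, "fingers": 1}
    - {"translation": [-1.0, 0, 0], "roll": 0, "fingers": 1}
    - {"translation": [-1.2, 0, 0], "roll": 0, "fingers": 1}
    - {"translation": [-1.2, 0, 0], "roll": 0, "fingers": 1}

```text
clock: 6.37
eef_pos: [0.416, -0.2613, 0.0984]
tool_rot: [0.966, -0.257, 0.006, -0.0]
ft_force: [6.2, 2.3, 9.3]
grip_width: 0.0082
```

play_rows:
  motion:
    - {"translation": [-0.3, 0, 0], "roll": 0, "fingers": 1}
    - {"translation": [-0.5, 0, 0], "roll": 0, "fingers": 1}
    - {"translation": [-0.5, 0, 0], "roll": 0, "fingers": 1}
    - {"translation": [-0.5, 0, 0], "roll": 0, "fingers": 1}

```text
clock: 6.7
eef_pos: [0.4159, -0.2613, 0.0985]
tool_rot: [0.966, -0.257, 0.01, 0.001]
ft_force: [17.0, -4.3, -3.4]
grip_width: 0.0081
```

play_rows:
  motion:
    - {"translation": [0.4, 0, 0], "roll": 0, "fingers": 0.3}
    - {"translation": [0.4, 0, 0], "roll": 0, "fingers": 0.3}
    - {"translation": [0.4, 0, 0], "roll": 0, "fingers": 0.3}
    - {"translation": [0.4, 0, -1], "roll": 0, "fingers": 0.3}
    - {"translation": [0.4, 0, -3], "roll": 0, "fingers": 0.3}
    - {"translation": [0.4, 0, -5.5], "roll": 0, "fingers": 0.3}
    - {"translation": [0.4, 0, -8.5], "roll": 0, "fingers": 0.1}
    - {"translation": [0.4, 0, -11.5], "roll": 0, "fingers": 0.1}
    - {"translation": [3.5, 0, -14], "roll": 0, "fingers": 0.1}
    - {"translation": [6.5, 0, -14], "roll": 0, "fingers": 0.1}
    - {"translation": [9.5, 0, -14], "roll": 0, "fingers": 0.1}
    - {"translation": [11.9, 0, -14], "roll": 0, "fingers": 0.1}
    - {"translation": [11.9, 0, -14], "roll": 0, "fingers": 0.1}
    - {"translation": [11.9, 0, -14], "roll": 0, "fingers": 0.1}
    - {"translation": [11.9, 0, -14], "roll": 0, "fingers": 0.1}

```text
clock: 7.95
eef_pos: [0.5089, -0.3167, 0.2351]
tool_rot: [0.966, -0.258, -0.001, -0.0]
ft_force: [-0.9, 0.2, -1.1]
grip_width: 0.0381
```

```bash
python3 - <<'E'
from h import *
grab('wrist','w3'); o=bot.get_obs(); print(o['eef_pos'],o['tool_rot'],o['grip_width'],o['ft_force'])
E
```

```text
[ 0.5087503  -0.31662364  0.23541423] [ 9.66155851e-01 -2.57958172e-01 -6.55139860e-04 -1.55881446e-04] 0.038845069361053024 [-0.05792502  0.6935885  -0.67776596]
```

View pics/w3.png

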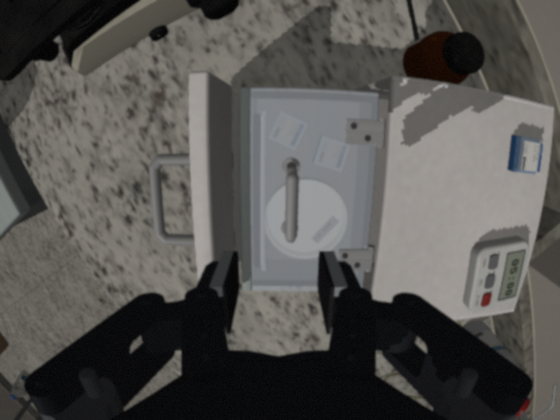

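Wrist view: the drawer is out and the lid bar runs (292,168)–(291,240), middle ≈(291.5,203). The drawer bar is at x≈157.

```bash
python3 - <<'E'
from h import *
from scipy.spatial.transform import Rotation as R
o=bot.get_obs(); M=R.from_quat(o['tool_rot']).as_matrix()
for q,z in[((292,165),.117),((291.5,203),.117),((291,240),.117),((157,200),.101)]:
  p=plane('w3',*q,z,True); print(p.round(4),'tool cm',(M.T@(p-o['eef_pos'])*100).round(2))
c=np.array([.6476,-.3977]);u=np.array([-.866,.5]);print(c+.155*u,c+.272*u)
E
```

```text
[ 0.5349 -0.2933  0.117 ] tool cm [ 1.12 -3.33 11.84]
[ 0.5199 -0.3193  0.117 ] tool cm [ 1.11 -0.33 11.84]
[ 0.5043 -0.3462  0.117 ] tool cm [ 1.11  2.79 11.84]
[ 0.4185 -0.2625  0.101 ] tool cm [-10.51  -0.19  13.46]
[ 0.51337 -0.3202 ] [ 0.412048 -0.2617  ]
```

play_rows:
  motion:
    - {"translation": [1.0, -0.2, 1.5], "roll": 0, "fingers": 0.1}
    - {"translation": [1.0, -0.2, 4], "roll": 0, "fingers": 0.1}
    - {"translation": [1.0, -0.2, 6.5], "roll": 0, "fingers": 0.1}
    - {"translation": [1.0, -0.2, 8.5], "roll": 0, "fingers": 0.1}
    - {"translation": [1.0, -0.2, 10], "roll": 0, "fingers": 0.1}
    - {"translation": [1.0, -0.2, 10.5], "roll": 0, "fingers": 0.1}
    - {"translation": [1.0, -0.2, 10.5], "roll": 0, "fingers": 0.1}
    - {"translation": [1.0, -0.2, 10.5], "roll": 0, "fingers": 0.1}

```text
clock: 8.67
eef_pos: [0.5194, -0.3204, 0.1314]
tool_rot: [0.966, -0.258, 0.0, 0.0]
ft_force: [0.3, 0.1, 0.2]
grip_width: 0.0385
```

```bash
python3 - <<'E'
from h import *
grab('wrist','w4');o=bot.get_obs(); print(o['eef_pos'],o['tool_rot'],o['grip_width'],o['ft_force'])
im=cv2.imread('pics/w4.png'); cv2.imwrite('pics/w4c.png',cv2.resize(im[100:340,150:470],None,fx=1.8,fy=1.8))
E
```

```text
[ 0.51994009 -0.32070117  0.1320281 ] [ 9.66178057e-01 -2.57873091e-01  1.14221365e-03  3.56861255e-04] 0.038343774716373145 [0.25097704 0.11896807 0.66059963]
```

View pics/w4c.png

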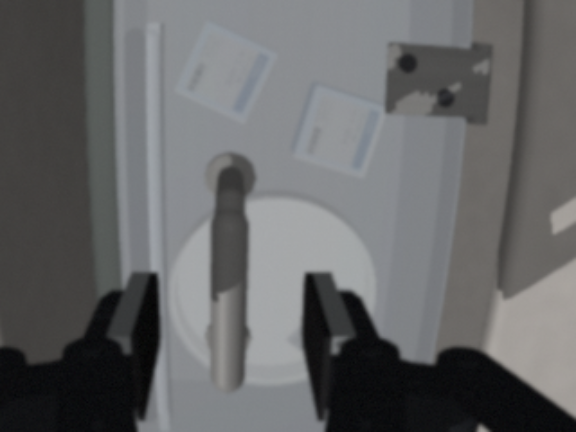

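The bar (x≈229) is centred between the fingers (160 and 303). I'll go down 2 cm and close.

play_rows:
  motion:
    - {"translation": [-0.1, 0, 0.7], "roll": 0, "fingers": 0.1}
    - {"translation": [-0.1, 0, 1.4], "roll": 0, "fingers": 0.1}
    - {"translation": [-0.1, 0, 2.0], "roll": 0, "fingers": 0.1}
    - {"translation": [-0.1, 0, 2.0], "roll": 0, "fingers": 0.1}
    - {"translation": [-0.1, 0, 2.0], "roll": 0, "fingers": 0.3}
    - {"translation": [-0.1, 0, 2.0], "roll": 0, "fingers": 0.5}
    - {"translation": [-0.1, 0, 2.0], "roll": 0, "fingers": 0.7}
    - {"translation": [-0.1, 0, 2.0], "roll": 0, "fingers": 1}
    - {"translation": [-0.1, 0, 2.0], "roll": 0, "fingers": 1}
    - {"translation": [-0.1, 0, 2.0], "roll": 0, "fingers": 1}

```text
clock: 9.55
eef_pos: [0.5189, -0.32, 0.1107]
tool_rot: [0.966, -0.258, 0.0, 0.0]
ft_force: [-0.5, 0.3, 0.6]
grip_width: 0.0081
```

```bash
python3 - <<'E'
from h import *
o=bot.get_obs(); print(o['eef_pos'],o['tool_rot'],o['grip_width'],o['ft_force'])
E
```

```text
[ 0.51886685 -0.32001512  0.11068127] [ 9.66157385e-01 -2.57953088e-01  3.24728221e-04  7.73400876e-05] 0.008103492596245663 [-0.5122971   0.34691945  0.62347926]
```

play_rows:
  motion:
    - {"translation": [-0.1, 0, 0], "roll": 0, "fingers": 1}
    - {"translation": [-0.2, 0, 0], "roll": 0, "fingers": 1}
    - {"translation": [-0.3, 0, 0], "roll": 0, "fingers": 1}
    - {"translation": [-0.3, 0, 0], "roll": 0, "fingers": 1}
    - {"translation": [-0.3, 0, 0], "roll": 0, "fingers": 1}

```text
clock: 9.97
eef_pos: [0.5176, -0.3193, 0.1107]
tool_rot: [0.966, -0.258, 0.002, 0.001]
ft_force: [4.5, -1.9, -2.7]
grip_width: 0.0078
```

play_rows:
  motion:
    - {"translation": [-0.1, 0, -0.05], "roll": 0, "fingers": 1}
    - {"translation": [-0.1, 0, -0.1], "roll": 0, "fingers": 1}
    - {"translation": [-0.1, 0, -0.15], "roll": 0, "fingers": 1}
    - {"translation": [-0.1, 0, -0.2], "roll": 0, "fingers": 1}
    - {"translation": [-0.05, 0, -0.25], "roll": 0, "fingers": 1}
    - {"translation": [-0.05, 0, -0.3], "roll": 0, "fingers": 1}
    - {"translation": [0, 0, -0.35], "roll": 0, "fingers": 1}
    - {"translation": [0, 0, -0.4], "roll": 0, "fingers": 1}
    - {"translation": [0, 0, -0.4], "roll": 0, "fingers": 1}

```text
clock: 10.72
eef_pos: [0.5176, -0.3193, 0.111]
tool_rot: [0.966, -0.258, 0.001, 0.0]
ft_force: [11.1, -7.1, -19.5]
grip_width: 0.0078
```

play_rows:
  motion:
    - {"translation": [0, 0, -0.05], "roll": 0, "fingers": 1}
    - {"translation": [0, 0, -0.1], "roll": 0, "fingers": 1}
    - {"translation": [0, 0, -0.15], "roll": 0, "fingers": 1}
    - {"translation": [0, 0, -0.2], "roll": 0, "fingers": 1}
    - {"translation": [0, 0, -0.2], "roll": 0, "fingers": 1}

```text
clock: 11.13
eef_pos: [0.5179, -0.3194, 0.1118]
tool_rot: [0.966, -0.258, 0.001, 0.0]
ft_force: [14.1, -8.2, -23.7]
grip_width: 0.008
```

play_rows:
  motion:
    - {"translation": [0.05, 0, -0.05], "roll": 0, "fingers": 1}
    - {"translation": [0.1, 0, -0.1], "roll": 0, "fingers": 1}
    - {"translation": [0.15, 0, -0.15], "roll": 0, "fingers": 1}
    - {"translation": [0.2, 0, -0.2], "roll": 0, "fingers": 1}
    - {"translation": [0.2, 0, -0.2], "roll": 0, "fingers": 1}

```text
clock: 11.55
eef_pos: [0.5193, -0.3203, 0.1153]
tool_rot: [0.966, -0.258, 0.001, 0.0]
ft_force: [10.6, -7.1, -16.6]
grip_width: 0.0081
```

play_rows:
  motion:
    - {"translation": [0.05, 0, -0.07], "roll": 0, "fingers": 1}
    - {"translation": [0.1, 0, -0.14], "roll": 0, "fingers": 1}
    - {"translation": [0.15, 0, -0.21], "roll": 0, "fingers": 1}
    - {"translation": [0.2, 0, -0.28], "roll": 0, "fingers": 1}
    - {"translation": [0.25, 0, -0.35], "roll": 0, "fingers": 1}
    - {"translation": [0.3, 0, -0.42], "roll": 0, "fingers": 1}
    - {"translation": [0.35, 0, -0.5], "roll": 0, "fingers": 1}
    - {"translation": [0.35, 0, -0.5], "roll": 0, "fingers": 1}
    - {"translation": [0.35, 0, -0.5], "roll": 0, "fingers": 1}

```text
clock: 12.3
eef_pos: [0.5216, -0.3217, 0.1204]
tool_rot: [0.966, -0.258, -0.0, 0.0]
ft_force: [10.0, -5.0, -14.7]
grip_width: 0.0078
```

play_rows:
  motion:
    - {"translation": [0.08, 0, -0.08], "roll": 0, "fingers": 1}
    - {"translation": [0.16, 0, -0.16], "roll": 0, "fingers": 1}
    - {"translation": [0.24, 0, -0.24], "roll": 0, "fingers": 1}
    - {"translation": [0.32, 0, -0.32], "roll": 0, "fingers": 1}
    - {"translation": [0.4, 0, -0.4], "roll": 0, "fingers": 1}
    - {"translation": [0.46, 0, -0.46], "roll": 0, "fingers": 1}
    - {"translation": [0.52, 0, -0.54], "roll": 0, "fingers": 1}
    - {"translation": [0.58, 0, -0.62], "roll": 0, "fingers": 1}
    - {"translation": [0.64, 0, -0.7], "roll": 0, "fingers": 1}
    - {"translation": [0.64, 0, -0.7], "roll": 0, "fingers": 1}
    - {"translation": [0.64, 0, -0.7], "roll": 0, "fingers": 1}

```text
clock: 13.22
eef_pos: [0.5255, -0.324, 0.1278]
tool_rot: [0.966, -0.258, -0.002, -0.0]
ft_force: [4.3, -2.8, -11.8]
grip_width: 0.0075
```

```bash
python3 - <<'E'
from h import *
o=bot.get_obs(); print(o['eef_pos'],o['grip_width'],o['ft_force'])
p=o['eef_pos']-np.array([.5177,-.3193,.1107]); print('x',p[0]*.866-p[1]*.5,'z',p[2], 'theta', np.arcsin((.034+p[2])/.086)-np.arcsin(.034/.086))
a=grab('scene','s5');b=grab('side','d5');grab('wrist','w5')
cv2.imwrite('pics/c5.png',np.hstack([cv2.resize(cv2.imread('pics/scene0.png' if 0 else 'pics/s5.png')[90:240,160:330],(440,388),interpolation=cv2.INTER_CUBIC),cv2.resize(cv2.imread('pics/w5.png')[40:330,130:400],(360,388))]))
E
```

```text
[ 0.52550998 -0.32399472  0.12777563] 0.007486492930510994 [  4.3101757   -2.80508363 -11.75525291]
x 0.009110803768441825 z 0.017075627944392338 theta 0.22945341194163027
```

View pics/c5.png

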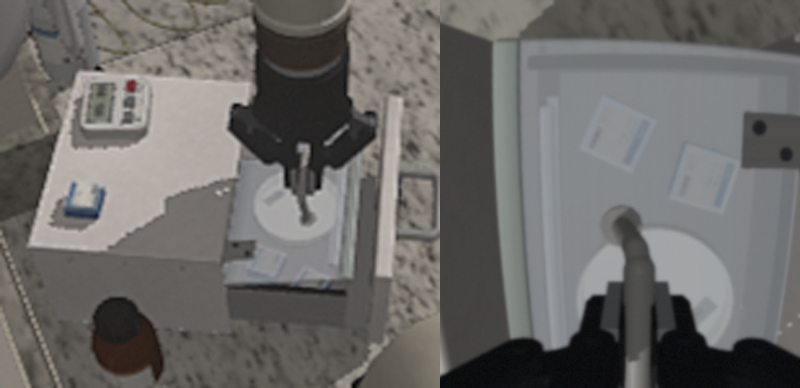

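The lid is visibly open, with a dark wedge at scene crop (230–345, 283–290). The box, timer and bottle haven't moved. I'll check the lid edge by ray against the lid's arc.

```bash
python3 - <<'E'
from h import *
from scipy.optimize import minimize_scalar
X=np.array([.866,-.5,0]);Z=np.array([0,0,1.]);Y=np.array([.5,.866,0])
B=np.array([.5177,-.3193,.117]); H=B+.079*X-.034*Z
def th(f,u,v,fish):
    o,d=ray(f,u,v,fish)
    def e(t):
        P=H-.123*np.cos(t)*X+(.123*np.sin(t)-.001)*Z; n=np.cross(d,Y); return (n@(P-o))**2/(n@n)
    r=minimize_scalar(e,bounds=(-.2,.8),method='bounded'); return r.x
W=lambda x,y:(130+(x-440)/360*270,40+y/388*290)
for n,x,y in[('band left',493,100),('band right',521,100),('band right low',531,200),('sh',548,200)]: print(n,th('w5',*W(x,y),True))
for u,v in[(243,100),(251,100),(238,150),(250,200),(244,200)]: print('closed ref w3',(u,v),th('w3',u,v,True))
for n,x,y in[('sc corner',347,283),('sc 355',356,230)]: print(n,th('s5',160+x*170/440,90+y*150/388,False))
a=cv2.resize(cv2.imread('pics/s5.png')[150:225,235:330],(500,395),interpolation=cv2.INTER_CUBIC)
cv2.imwrite('pics/c6.png',a)
E
```

```text
band left 0.1904055322621748
band right 0.6828488104832716
band right low 0.7085815230515458
sh 0.7711170076076359
closed ref w3 (243, 100) 0.42164667772370934
closed ref w3 (251, 100) 0.5393450156069798
closed ref w3 (238, 150) -0.029232163744660238
closed ref w3 (250, 200) 0.5094002334939169
closed ref w3 (244, 200) 0.40924015911776523
sc corner 0.26560648725053826
sc 355 0.0049122569029329865
```

View pics/c6.png

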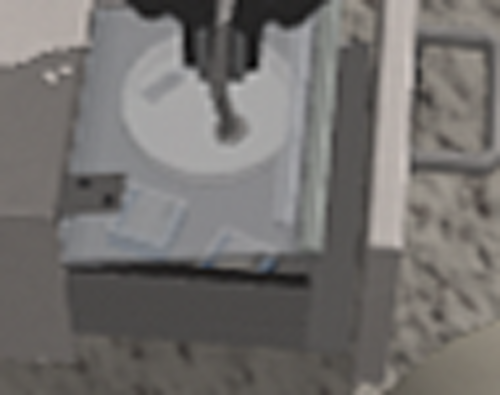

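Zoom: the lid's greenish front edge ends at (322,250), with an open wedge below it at (300,280). Band-left rays give −0.03 rad closed and 0.19 now, so a rise of about 0.22 rad, in line with the 0.23 from the arm pose. I'll lift about 2 mm more.

play_rows:
  motion:
    - {"translation": [0.05, 0, -0.07], "roll": 0, "fingers": 1}
    - {"translation": [0.1, 0, -0.13], "roll": 0, "fingers": 1}
    - {"translation": [0.12, 0, -0.18], "roll": 0, "fingers": 1}
    - {"translation": [0.12, 0, -0.18], "roll": 0, "fingers": 1}
    - {"translation": [0.12, 0, -0.18], "roll": 0, "fingers": 1}
    - {"translation": [0.12, 0, -0.18], "roll": 0, "fingers": 1}
    - {"translation": [0.12, 0, -0.18], "roll": 0, "fingers": 1}
    - {"translation": [0.12, 0, -0.18], "roll": 0, "fingers": 1}

```text
clock: 14.03
eef_pos: [0.5262, -0.3245, 0.129]
tool_rot: [0.966, -0.258, -0.002, -0.0]
ft_force: [3.9, -2.7, -12.3]
grip_width: 0.0079
```

```bash
python3 - <<'E'
from h import *
o=bot.get_obs(); print(o['clock'],o['eef_pos'],o['grip_width'],o['ft_force'])
p=o['eef_pos']-np.array([.5177,-.3193,.1107]); print('x',p[0]*.866-p[1]*.5,'z',p[2], 'theta', np.arcsin((.034+p[2])/.086)-np.arcsin(.034/.086))
grab('scene','s7');grab('wrist','w7')
im=np.hstack([cv2.resize(cv2.imread('pics/s7.png')[90:240,160:330],(440,388),interpolation=cv2.INTER_CUBIC),cv2.resize(cv2.imread('pics/w7.png')[40:330,130:400],(360,388))])
cv2.imwrite('pics/c7.png',im)
for f in('w3','w5','w7'):
  r=cv2.imread(f'pics/{f}.png')[115].astype(int); print(f,r[150:260:2].sum(1)//3)
E
```

```text
14.0333 [ 0.52624704 -0.32445816  0.12903661] 0.007865037891783628 [  3.86469293  -2.668038   -12.3112215 ]
x 0.009980815205660281 z 0.018336605859288188 theta 0.24780353476882555
w3 [ 75  81  90  87  93  94 100 116 125 125 120 113 109 114 122 124 123 117
 108 127 155 157 158 156 155 154 154 148 123  88  62  59  58  59  57  59
  57  56  56  56  57  65  73  74  71  76  85  84  83  81 107 126 118 116
 116]
w5 [ 63  65  62  64  63  63  64  62  63  74 129 143 140 137 135 132 129 125
 118  96 114 135 136 136 137 137 135 129 127 126 138 146 148 147 143 134
 137 135 136 136 136 137 137 137 138 137 138 137 137 136 142 146 146 147
 145]
w7 [ 63  65  63  64  64  62  64  63  67 113 141 139 138 135 132 128 126 121
 105 101 131 135 135 135 135 135 131 126 126 133 145 146 145 143 132 134
 135 134 137 136 136 136 136 135 136 136 135 137 135 138 145 146 146 145
 144]
```

View pics/c7.png

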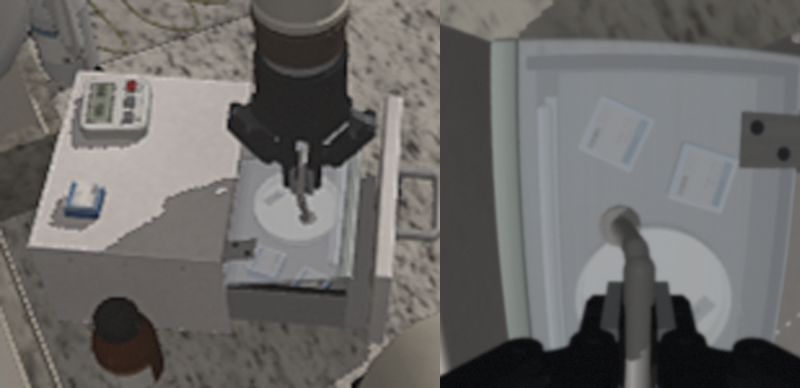

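The lid is held at about 0.25 rad, so its edge is about 30 mm up. The drawer handle is at the same pixels as before, and the timer, slip box and amber bottle are where they were. Handing in.

```bash
python3 -c "
from workcell import bot
print(bot.job_done()); o=bot.get_obs(); print(o['clock'],o['eef_pos'],o['ft_force'])"
```

```text
the job is handed in; nothing more can be done
None
the job is handed in; nothing more can be done
```

I pulled the drying drawer out to its stop, then slowly lifted the inner lid by its bow handle until the seal let go. The job was handed in at about 14 s, with the lid still gripped and held slightly open.

- **Drawer:** it travelled about 129.5 mm. A further 5 mm of pull moved it no more and raised the force to about 17 N, so I took that as the stop. The arm still pulls outward on it with about 5 N.
- **Seal:** it began to give at about 24 N measured at the wrist, part of that from my outward pull. No reading showed a jump: after each short step the lid was only a little further open, and its edge never went past about 30 mm. I had readings only at the end of each step.
- **Lid angle:** the arm's final position gives 0.248 rad, with the edge about 30 mm up. This assumes the handle did not slip in the grip.
- **Camera check on the lid:** one step before the end it gave about 0.22 rad against 0.23 from the arm, so the true edge height could be 1–2 mm lower. I did not recompute it after the last small lift.
- **Disagreements:** the handle moved back about 1 mm less than the lid's arc predicts. The final downward load on the arm was about 12 N, against the roughly 3 N expected from the lid's weight. I put this down to friction in the grip and the outward pull, but did not test it.
- **Surroundings:** in the last pictures the timer, slip box and amber bottle looked undisturbed. I did not re-check the oil bottle or forceps by camera; the arm only passed near the microscope at height.

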